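# Rake the chips out of a fixture plate's seam

### The arm

A 7-joint arm with a two-finger parallel gripper is mounted at the origin on a cart in front of the work surface, level with it; the furniture and walls round the work are solid. World frame = base frame: x ahead of the robot, y to its left, z up, the work surface at z = 0. Lengths are in mm, angles in rad, forces in N, time in s.
With the tool pointing down it reaches from about 400 to 875 mm from the base axis. Payload 4.4 kg.
Tool frame: the origin (TCP) lies midway between the tips of the shut fingers; the grasp point (between the pads) lies 19 mm behind it (ctrl.grip_point_offset is the distance from the TCP to the grasp point, in mm); z points along the fingers, x is the direction in which the jaws open and shut, and the axes are right-handed (so a half turn about z gives the same grasp; the last joint's range is limited). The gripper opens to 85 mm and grips with 20 to 120 N. Pads are 22 mm wide; open, the fingers measure 114 mm over their backs; the gripper's body (76 mm by 85 mm) begins 54 mm behind the grasp point. The pads swing forward as they close: fully open they stand 13 mm farther back than shut.
Start: joints at [1.168, 0.628, 0.038, 1.517, -0.027, 0.996, -0.02], TCP at [214.832, -613.486, 231.313] pointing down, gripper open.
Joint ranges: [-3.06, 3.06], [-0.37, 2.12], [-1.25, 1.32], [0.18, 2.47], [-1.1, 4.24], [0.23, 1.98], [-2.94, 2.94]. Speed limits (rad/s): [2.57, 2.57, 3.14, 3.14, 3.14, 3.14, 3.14].

### API

Orientations are given as [roll, pitch, yaw] about the fixed x, y, z axes, in that order (R = Rz(yaw) Ry(pitch) Rx(roll)).
In Python, from cell import ctrl, viewer gives the robot as it stands.
- The arm moves only by the tool apply_moves, never from a script. Its argument "series" is a list that holds one entry, the list of rows, each a list of 6 numbers: the shift along the tool's x, y, z normalised to -1 to 1, where 1 is 50 mm, then the turn, a rotation vector about the tool's x, y, z normalised to -1 to 1, where 1 is 6 degrees. In form: [[[tx, ty, tz, rx, ry, rz], ...]]. A call has exactly 5 rows; each row shifts and turns the commanded pose from where the row before left it, along the tool's axes as they then stand; what a row does not reach is not made up. A row lasts 1/8 s, in which the tool goes at most 62.5 mm and 10.7 degrees, less where a joint would pass 70% of its speed; a pose out of reach is approached as far as the arm can. A call with a number of a shift or a turn outside -1 to 1 is refused whole. A call with a gripper value outside its range is refused whole. "claw" is the gripper command: -1 is shut, 1 is fully open, values between are in proportion, set as the call begins (left out, the last holds). The fingers move at their own pace and stop on an object; the grip force is fixed at half the most. Time passes only in rows, so rows that do not move let the fingers close, or fill a call up. It gives the time, the measured TCP pose, the force and the opening at its end, in the units of the state.
- ctrl.read_state(): the state, without advancing time (a new reading comes with each control period).
- viewer.get_image(name): name is "side" or "top" or "wrist"; returns the picture (384x512x3 uint8, blue, green, red); there is no depth.
- viewer.camera_info(name): a dict with "K" (3x3 intrinsics, pixels), "distortion" ([k1, k2, p1, p2, k3] as OpenCV has them; the pictures are not rectified), "R" (3x3) and "t" (3): a world point X has camera coordinates R X + t. Camera axes: x right, y down, z forward; pixel columns grow to the right and rows downward; lengths in mm; the calibration is good to about 2 mm. A picture is of the moment at which its call begins: read the wrist's pose just before it. camera_info takes no time and is no camera call; for the wrist camera it gives the pose at the moment of the call.
- ctrl.finish_job(): hands the job in, once; it reports no verdict.
Trained networks look in the newest picture that a camera, given by its name, has taken for a name from the list of things; names that differ only in an ending like _2 or _b are one class to them, and where a whole thing is asked for, a point or a joint stands for the part that bears it (a point fixed in the world has none). Each returns a list of dicts, best first, with "score" (0 to 1); they miss things now and then, are a little off and sometimes report something else, mostly with a low value. They report only what shows in the picture. A call takes as long as a camera call. They do not tell look-alikes from the thing itself.
- viewer.find_in(camera, label): "location" ([column, row] as shares, 0 to 1, of the picture: columns of its width, rows of its height, amid what is visible of it).
The state is a dict: "clock": time; "qpos": joint angles; "qd": joint speeds; "tau": joint torques, N m; "eef_pos": TCP position; "tool_rot": TCP orientation; "force": force on the tool from outside, world axes, zero at the start; "torque": the same for the moment, N m; "width": finger opening in mm.
Only numpy, scipy, OpenCV 4.12 (cv2) and the standard library are available. Lean on these libraries where they do the work, as an engineer would, in place of code of your own. Each camera call takes 0.05 s, during which the arm holds its last target. There are 200 camera calls.

### The job

Chips have got into the seam of the split fixture plate: take the scraper stylus out of its stand, lower it into the closed end of the seam until you feel its foot rest on the seam's floor, and then, bearing only lightly, draw it slowly (about 3 cm a second) along the seam and out at the open end so that all four chips drop into the pan. Move the chips only with the stylus, never with the fingers. Then stand the stylus back upright in its stand, fully down, and leave everything else on the bench alone.

Things in the scene. Friction and masses are not known exactly. Their poses are not given: they have to be found in the camera images.
- plate: split fixture plate, fixed: grey, 120 mm (its x) by 210 mm (its y), top 46 mm above the bench; six bolt heads 5 mm proud near its long edges. Origin at the centre of its underside, z up. Between its halves runs the seam: an S-shaped slot 16 mm wide, upright walls, rims chamfered 1.5 mm. Rigid: over 40 N from the stylus on it or its seam is too hard
- seam_start (a point): point on the seam's centre line, level with the plate's top, 14 mm from the closed end; plate (15, 78, 46) mm. No chip lies within 12 mm of it. The seam's floor is level throughout but lies anywhere from 14 to 24 mm below the plate's top, differently each time, and no reading here shows it: find it by touch. The foot moves a chip only if less than about 3 mm above the floor
- seam_bend1 (a point): first bend of the seam's centre line, level with the plate's top; plate (15, 30, 46) mm. The centre line is straight from seam_start to here, and on to seam_bend2
- seam_bend2 (a point): second bend of the centre line, level with the plate's top; plate (-15, -40, 46) mm. Straight from here to seam_mouth
- seam_mouth (a point): open end of the seam in the plate's -y edge, level with the plate's top; plate (-15, -105, 46) mm. Chips pushed out here fall into the pan
- pan (a point): centre of the inner floor (3 mm above the bench) of the blue chip pan, fixed to the plate below the open end; plate (-15, -136, 3) mm, same axes. Inside 76 mm (x) by 60 mm (y), three walls 24 mm tall, open towards the plate
- stylus: scraper stylus, about 120 g, upright in the stand at the start. Origin: middle of the underside of its foot, z up along it. Foot: steel, round, 11 mm diameter, 8 mm tall; shank 7 mm diameter; black guard 38 mm diameter at 40 to 45 mm; orange square handle 22 x 22 mm (faces along its x and y) at 45 to 110 mm, cap to 113 mm. Works at any yaw
- stand: grey stand block 60 x 60 mm, 42 mm tall, fixed, with an upright through hole 22 mm in diameter in its middle (chamfered 2 mm). Origin at the centre of its underside, z up. With the stylus in it the guard rests on the block's top, the foot's underside 2 mm above the bench
- chip1: thick brass chip, a round cut-off slug 12 mm in diameter and 5 mm thick, 10 g, oily, lying flat and loose on the floor of the seam; its reference point lies on its middle in plan, but up to 6 mm above or below its underside, unlike from chip to chip, so that its height does not tell where the floor is
- chip2: thick brass chip, a round cut-off slug 12 mm in diameter and 5 mm thick, 10 g, oily, lying flat and loose on the floor of the seam; its reference point lies on its middle in plan, but up to 6 mm above or below its underside, unlike from chip to chip, so that its height does not tell where the floor is
- chip3: thick brass chip, a round cut-off slug 12 mm in diameter and 5 mm thick, 10 g, oily, lying flat and loose on the floor of the seam; its reference point lies on its middle in plan, but up to 6 mm above or below its underside, unlike from chip to chip, so that its height does not tell where the floor is
- chip4: thick brass chip, a round cut-off slug 12 mm in diameter and 5 mm thick, 10 g, oily, lying flat and loose on the floor of the seam; its reference point lies on its middle in plan, but up to 6 mm above or below its underside, unlike from chip to chip, so that its height does not tell where the floor is
- oil_bottle: yellow oil bottle with a red spout, 48 mm wide, 161 mm tall; a bystander, origin at the centre of its underside
- grease_tub: white open grease tub with a brown band, 67 mm wide, 52 mm tall; a bystander, origin at the centre of its underside
- pinion: dark grey helical pinion standing on its hub, 45 mm wide, 42 mm tall; a bystander, origin at the centre of its underside
- spare_bearing: ball bearing lying flat, 52 mm wide, 15 mm tall; a bystander, origin at the centre of its underside
Not all that is in view belongs to the job. Leave any pink or purple look-alike of the stylus alone.

How it is judged:
By the outcome, as a careful person would: the job done as asked, in the order asked, and still so for the second after the job is handed in, with the robot touching nothing.
It also fails if it takes over 64 s, if anything falls off the work surface, if the arm or the gripper's body presses on something with over 40 N, if the wrist force passes 120 N, or if a joint passes its speed limit or range.

## Working session

There is one attempt and no reset: what is moved stays moved. The work goes in short steps, Python scripts to look and compute and a tool call to move; the robot and the scene stay as the last step left them, time stands still between calls to the robot, and variables do not carry over. Pictures are saved under pics/ and viewed, about 8 in all and at most 12, crops included, and the job is handed in when it is done.

Besides the shell and the picture viewer there is one more tool, called after "Request:" by a JSON object that holds its "op" and its "data", one argument or row to a line. apply_moves: Moves the arm, as the interface text tells. Scaled input: -1 to 1 covers 50 mm each way for a shift and 6 degrees each way for a turn. Its arguments: {"type":"object","properties":{"series":{"type":"array","items":{"type":"array","items":{"type":"array","items":{"type":"number"}}}},"claw":{"type":"number"}},"required":["series"]}

```bash
ls; mkdir -p pics; python3 - <<'E'
from cell import ctrl,viewer
import cv2
s=ctrl.read_state();print({k:s[k] for k in('clock','eef_pos','tool_rot','force','width')},ctrl.grip_point_offset)
a=[]
for n in('side','top'):
    im=viewer.get_image(n);cv2.imwrite(f'pics/{n}0.png',im)
    c=viewer.camera_info(n);print(n,c)
    for l in('plate','stylus','stand','seam_start','seam_bend1','seam_bend2','seam_mouth','pan','chip1','oil_bottle','grease_tub','pinion','spare_bearing'):
        print(l,[(round(d['location'][0]*512),round(d['location'][1]*384),round(d['score'],2)) for d in viewer.find_in(n,l)][:5])
E
```

```text
pics
{'clock': 0.0, 'eef_pos': array([ 214.61104039, -612.88811005,  230.39598608]), 'tool_rot': array([ 3.14153433e+00,  1.89242540e-03, -1.23399803e+00]), 'force': array([-0.35872631, -0.17701852, -0.16957587]), 'width': 85.40694805617336} 18.700000000000003
side {'K': array([[398.79869211,   0.        , 260.5378922 ],
       [  0.        , 398.79869211, 188.24091035],
       [  0.        ,   0.        ,   1.        ]]), 'distortion': array([-0.1239828,  0.       ,  0.       ,  0.       ,  0.       ]), 'R': array([[-0.95668201, -0.29086902, -0.01243969],
       [-0.18773133,  0.64898843, -0.73727266],
       [ 0.22252299, -0.70300017, -0.67548078]]), 't': array([ 633.87120601,   42.82205385, 1067.59948614])}
plate [(285, 161, 0.66)]
stylus [(263, 273, 0.93), (237, 296, 0.82), (180, 222, 0.8), (277, 240, 0.78)]
stand [(280, 259, 0.93)]
seam_start [(283, 162, 0.7)]
seam_bend1 [(283, 160, 0.69)]
seam_bend2 [(283, 160, 0.69)]
seam_mouth [(284, 163, 0.63)]
pan [(284, 164, 0.59)]
chip1 []
oil_bottle [(193, 267, 0.94)]
grease_tub [(233, 227, 0.59)]
pinion [(230, 257, 0.56)]
spare_bearing 
[... 179 characters left out ...]
]]), 'distortion': array([-0.03808288,  0.        ,  0.        ,  0.        ,  0.        ]), 'R': array([[ 0.01058267, -0.99977139,  0.01857888],
       [-0.98983333, -0.01310935, -0.1416267 ],
       [ 0.14183788, -0.01689121, -0.98974578]]), 't': array([159.7104017 , 609.49605242, 981.98812099])}
plate [(328, 209, 0.59)]
stylus [(182, 229, 0.79), (120, 208, 0.77), (187, 138, 0.76), (146, 225, 0.72)]
stand [(189, 236, 0.95)]
seam_start [(328, 208, 0.82)]
seam_bend1 [(331, 211, 0.88)]
seam_bend2 [(331, 211, 0.88)]
seam_mouth [(329, 209, 0.77)]
pan [(327, 206, 0.91)]
chip1 []
oil_bottle [(143, 164, 0.69)]
grease_tub [(201, 180, 0.71)]
pinion [(170, 193, 0.65)]
spare_bearing [(123, 250, 0.66)]
```

```bash
python3 - <<'E'
import cv2
t=cv2.imread('pics/top0.png');cv2.imwrite('pics/topc.png',cv2.resize(t[110:300,80:400],(800,475),interpolation=cv2.INTER_CUBIC))
t=cv2.imread('pics/side0.png');cv2.imwrite('pics/sidec.png',cv2.resize(t[80:340,130:400],(623,600),interpolation=cv2.INTER_CUBIC))
E
```

```text
(no output)
```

View pics/topc.png

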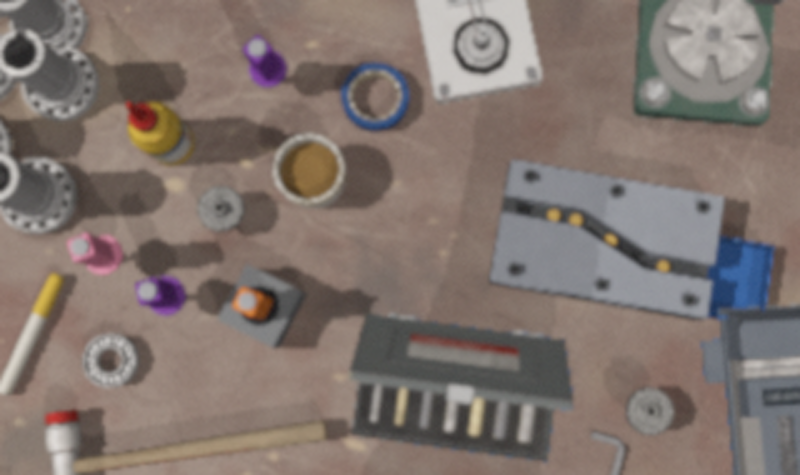

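View pics/sidec.png

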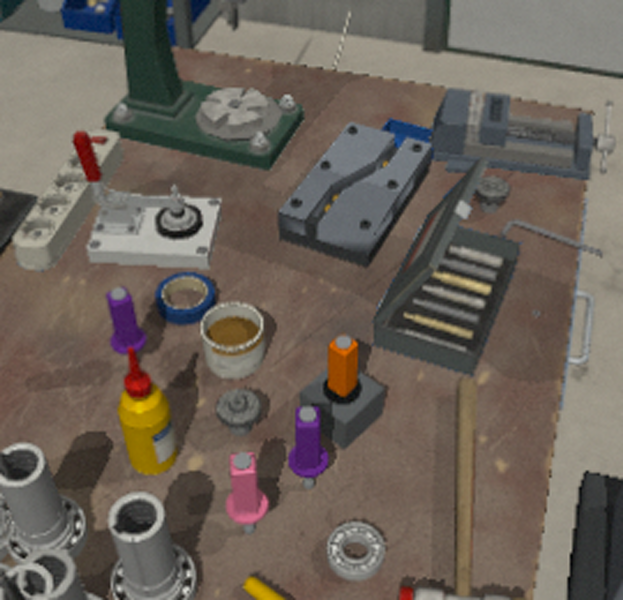

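The top crop shows the plate with four chips in the seam (closed end left, crop ~(510,205); mouth at ~(715,270)), and the orange stylus in the grey stand at ~(255,300). The purple and pink ones are look-alikes. The side view agrees.

```bash
cat > h.py <<'E'
import numpy as np,cv2
from scipy.optimize import least_squares
from scipy.spatial.transform import Rotation as Ro
from cell import ctrl,viewer
def ray(c,px,z):
    u=cv2.undistortPoints(np.array(px,float).reshape(-1,1,2),c['K'],c['distortion']).reshape(-1,2)
    d=np.c_[u,np.ones(len(u))]@c['R']; o=-c['R'].T@c['t']
    return o+d*((z-o[2])/d[:,2])[:,None]
def proj(c,X):
    return cv2.projectPoints(np.array(X,float).reshape(-1,1,3),cv2.Rodrigues(c['R'])[0],c['t'],c['K'],c['distortion'])[0].reshape(-1,2)
def rot(a): return np.array([[np.cos(a),-np.sin(a)],[np.sin(a),np.cos(a)]])
def pose(p,pts): return np.asarray(pts)@rot(p[2]).T+p[:2]
def fit(loc,w,a0):
    return least_squares(lambda p:(pose(p,loc)-w).ravel(),[*w.mean(0),a0])
def st():
    s=ctrl.read_state();print('t',round(s['clock'],2),'p',s['eef_pos'].round(2),'r',np.degrees(s['tool_rot']).round(2),'F',s['force'].round(2),'w',round(s['width'],1));return s
E
python3 - <<'E'
from h import *
T=viewer.camera_info('top');S=viewer.camera_info('side')
f=lambda L:np.array(L)/2.5+[80,110]
g=lambda L:np.array(L)/2.307+[130,80]
w=ray(T,f([(512,161),(724,196),(712,317),(492,283)]),46)[:,:2]
r=fit([(60,105),(60,-105),(-60,-105),(-60,105)],w,-.16);print('plate',r.x,np.degrees(r.x[2]),r.fun.round(1))
w=ray(T,f([(250,268),(302,292),(275,346),(221,316)]),42)[:,:2]
r=fit([(30,30),(30,-30),(-30,-30),(-30,30)],w,-.4);print('stand',r.x,np.degrees(r.x[2]),r.fun.round(1))
print('cap',ray(T,f([(247,301)]),115),ray(S,g([(344,342)]),115))
print('bystanders top',ray(T,f([(308,170),(220,208),(160,130),(160,293),(95,250),(455,320)]),40).round())
c=viewer.camera_info('wrist');s=ctrl.read_state();R=Ro.from_euler('xyz',s['tool_rot']).as_matrix()
print('cam in tool',R.T@(-c['R'].T@c['t']-s['eef_pos']),(c['R']@R).round(3),c['K'])
print(R.round(3))
E
```

```text
plate [ 5.83545326e+02  7.14004505e+00 -1.45520745e-01] -8.337724511385984 [-0.4  0.1  0.8 -0.7 -0.3  2.  -0.1 -1.5]
stand [ 5.15707875e+02  3.40603134e+02 -4.63326309e-01] -26.546642050928728 [ 4.6  0.7  0.2 -2.5 -1.9  0.2 -2.8  1.5]
cap [[515.58334687 342.75087139 115.        ]] [[513.76373531 346.50446517 115.        ]]
bystanders top [[648. 301.  40.]
 [609. 385.  40.]
 [686. 447.  40.]
 [526. 439.  40.]
 [567. 504.  40.]
 [504. 156.  40.]]
cam in tool [   0.54958385  -73.42275475 -142.24280634] [[ 1.     0.001 -0.001]
 [-0.001  0.956 -0.292]
 [ 0.001  0.292  0.956]] [[309.51338706   0.         253.8533066 ]
 [  0.         309.51338706 189.97371989]
 [  0.           0.           1.        ]]
[[ 0.33  -0.944  0.   ]
 [-0.944 -0.33   0.   ]
 [ 0.    -0.    -1.   ]]
```

Request:
{"op": "apply_moves", "data": {
  "series": [
    [[-0.6,-0.74,-0.08,0,0,0],[-0.6,-0.74,-0.08,0,0,0],[-0.6,-0.74,-0.08,0,0,0],[-0.6,-0.74,-0.08,0,0,0],[-0.6,-0.74,-0.08,0,0,0]]
  ]
}}

```text
clock: 2.02
eef_pos: [340.7, -409.5, 251.6]
tool_rot: [-3.141, -0.001, -1.234]
force: [0.7, 0.8, 0.5]
width: 85.7
```

Request:
{"op": "apply_moves", "data": {
  "series": [
    [[-0.6,-0.74,-0.08,0,0,0],[-0.6,-0.74,-0.08,0,0,0],[-0.6,-0.74,-0.08,0,0,0],[-0.6,-0.74,-0.08,0,0,0],[-0.6,-0.74,-0.08,0,0,0]]
  ]
}}

```text
clock: 2.65
eef_pos: [465.7, -206.8, 271.7]
tool_rot: [-3.141, -0.001, -1.234]
force: [0.5, -0.2, -0.3]
width: 85.4
```

Request:
{"op": "apply_moves", "data": {
  "series": [
    [[-0.6,-0.74,-0.08,0,0,0],[-0.6,-0.74,-0.08,0,0,0],[-0.6,-0.74,-0.08,0,0,0],[-0.6,-0.74,-0.08,0,0,0],[0,0,0,0,0,0]]
  ]
}}

```text
clock: 3.28
eef_pos: [566.8, -40.8, 287.5]
tool_rot: [-3.139, 0.002, -1.227]
force: [-0.3, -0.1, -0.6]
width: 85.4
```

```bash
python3 - <<'E'
from h import *
import pickle
s=st();c=viewer.camera_info('wrist');im=viewer.get_image('wrist');cv2.imwrite('pics/w1.png',im);pickle.dump(c,open('w1.pkl','wb'))
print(s['qpos'].round(2))
for l in('plate','seam_mouth','chip1','pan','stand'):
    print(l,[(round(d['location'][0]*512),round(d['location'][1]*384),round(d['score'],2)) for d in viewer.find_in('wrist',l)][:6])
cv2.imwrite('pics/w1b.png',cv2.resize(im,(768,576),interpolation=cv2.INTER_CUBIC))
E
```

```text
t 3.27 p [566.82 -40.84 287.5 ] r [-1.7985e+02  1.1000e-01 -7.0280e+01] F [-0.31 -0.07 -0.56] w 85.4
[ 0.06  0.45 -0.05  1.68  0.02  1.01 -1.23]
plate [(225, 135, 0.79)]
seam_mouth [(233, 131, 0.87)]
chip1 [(258, 160, 0.56)]
pan [(228, 133, 0.72)]
stand [(7, 99, 0.61)]
```

View pics/w1b.png

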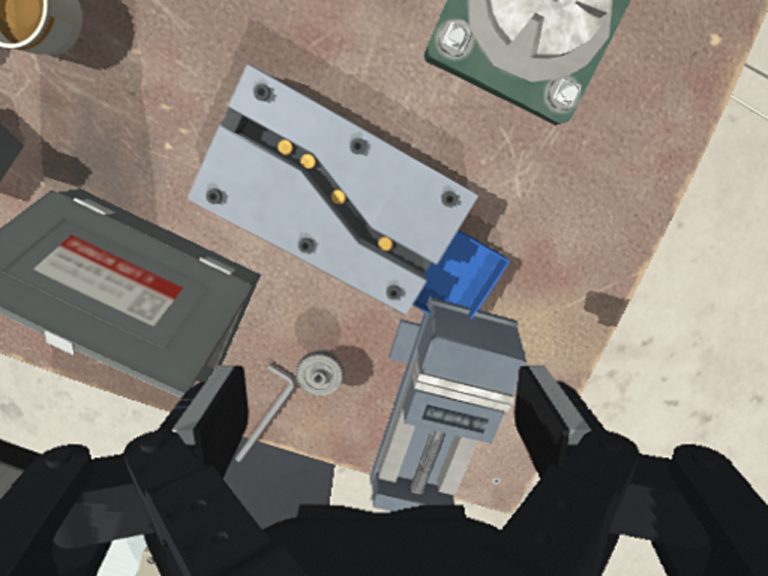

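The wrist picture shows the plate, the seam with chips at (286,147), (308,161), (338,197) and (386,244), the blue pan at (465,275), and a vise close by the pan at (465,360). Next I refine the plate fit.

```bash
python3 - <<'E'
from h import *
import pickle
c=pickle.load(open('w1.pkl','rb'));im=cv2.imread('pics/w1.png')
B=np.array([(263,92),(359,146),(451,199),(215,196),(307,245),(395,292)])/1.5
w=ray(c,B,51)[:,:2];print('bolts',w.round(1).tolist())
d=(w[0]-w[2]);a=np.arctan2(-d[0],d[1]);d2=w[3]-w[5];print('bolt centre',w.mean(0),np.degrees(a),np.degrees(np.arctan2(-d2[0],d2[1])))
p=np.array([*w.mean(0),a])
g=cv2.GaussianBlur(cv2.cvtColor(im,cv2.COLOR_BGR2GRAY),(3,3),0).astype(np.float32)
C=np.array([(60,105),(60,-105),(-60,-105),(-60,105)],float)
for it in range(4):
    obs=[]
    for i in range(4):
        A,E=C[i],C[(i+1)%4];n=np.array([(1,0),(0,-1),(-1,0),(0,1)][i],float)
        for t in np.linspace(.06,.94,30):
            q=A+(E-A)*t
            if i==1 and abs(q[0]+15)<48: continue
            o=np.arange(-7,7.01,.25) if it<2 else np.arange(-4,4.01,.25)
            P=np.c_[pose(p,q+o[:,None]*n),np.full(len(o),46.)]
            uv=proj(c,P).astype(np.float32)
            v=cv2.remap(g,uv[:,:1],uv[:,1:],cv2.INTER_LINEAR).ravel()
            gr=-np.gradient(v); k=gr.argmax()
            if gr[k]>1.5: obs.append((i,t,o[k],q,n))
    r=least_squares(lambda dp:[o-(((rot(dp[2])@q+dp[:2])-q)@n) for i,t,o,q,n in obs],[0,0,0],loss='soft_l1')
    p=np.array([*pose(p,[r.x[:2]])[0],p[2]+r.x[2]])
for i in range(4): print(i,np.round(np.median([o for j,t,o,_,_ in obs if j==i]),2),sum(j==i for j,*_ in obs))
print('plate',p,np.degrees(p[2]))
h=cv2.cvtColor(im,cv2.COLOR_BGR2HSV);m=cv2.inRange(h,(15,110,100),(35,255,255))
u=proj(c,np.c_[pose(p,C),np.full(4,46)]).astype(np.int32);mm=np.zeros_like(m);cv2.fillPoly(mm,[u],255)
n,l,sta,ce=cv2.connectedComponentsWithStats(m&mm)
for k in range(1,n):
    if sta[k,4]>15:
        x=ray(c,[ce[k]],32)[0,:2];print('chip plate-frame',((x-p[:2])@rot(p[2])).round(1),sta[k,4])
seam=np.array([(15,78),(15,30),(-15,-40),(-15,-105),(-15,-118)],float);print('seam world',pose(p,seam).round(1).tolist())
np.save('plate.npy',p)
# compare in top image
for n_,c_ in(('top',viewer.camera_info('top')),): print('top corners pred',(proj(c_,np.c_[pose(p,C),np.full(4,46)])-[80,110])*2.5)
o=cv2.resize(im,None,fx=3,fy=3,interpolation=cv2.INTER_CUBIC)
def ln(P,z,col,cl):
    cv2.polylines(o,[np.round(proj(c,np.c_[pose(p,P),np.full(len(P),float(z))])*3).astype(np.int32)],cl,col,1)
ln(C,46,(0,255,0),True);ln(seam,46,(0,0,255),False)
for s in(8,-8):
    ln(seam+[s,0],46,(255,0,255),False)
cv2.imwrite('pics/w1o.png',o[110:670,340:1060])
E
```

```text
bolts [[643.6, 82.6], [629.6, -0.6], [615.5, -84.4], [553.6, 97.8], [539.8, 14.3], [525.9, -68.9]]
bolt centre [584.66791671   6.80998552] -9.534287246252115 -9.43425746082459
0 -1.0 30
1 0.25 6
2 -1.0 30
3 0.0 25
plate [ 5.84411399e+02  8.43765596e+00 -1.64054723e-01] -9.399643244800295
chip plate-frame [15.5 53.3] 78
chip plate-frame [14.5 31.2] 76
chip plate-frame [ 0.5 -4.6] 72
chip plate-frame [-15.5 -59.4] 70
seam world [[611.9, 82.9], [604.1, 35.6], [563.1, -28.6], [552.5, -92.7], [550.3, -105.5]]
top corners pred [[512.00642522 158.73666462]
 [724.17818694 196.43158033]
 [707.1371992  318.21148022]
 [491.35936794 280.01859714]]
```

View pics/w1o.png

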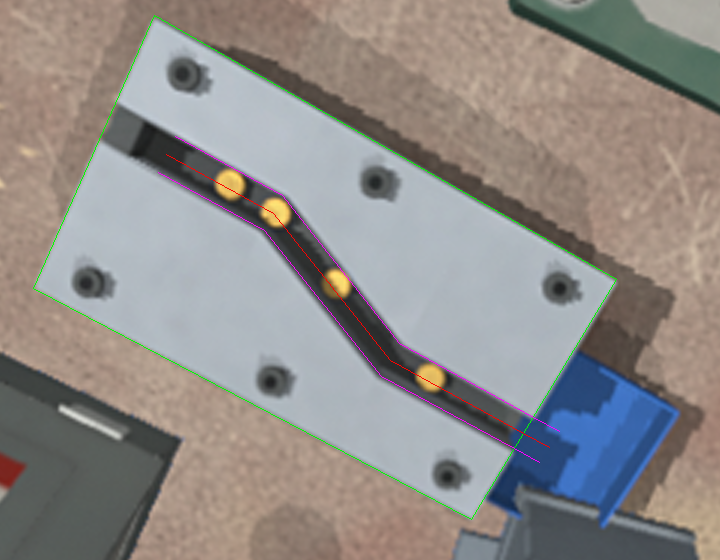

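Request:
{"op": "apply_moves", "data": {
  "series": [
    [[-0.95,-0.21,0.04,0,0,0],[-0.95,-0.21,0.04,0,0,0],[-0.95,-0.21,0.04,0,0,0],[-0.95,-0.21,0.04,0,0,0],[-0.95,-0.21,0.04,0,0,0]]
  ]
}}

```text
clock: 4.2
eef_pos: [536.0, 195.8, 277.5]
tool_rot: [-3.141, -0.0, -1.236]
force: [0.0, 0.8, 0.5]
width: 85.0
```

Request:
{"op": "apply_moves", "data": {
  "series": [
    [[-0.95,-0.21,0.04,0,0,0],[-0.95,-0.21,0.04,0,0,0],[-0.95,-0.21,0.04,0,0,0],[0,0,0,0,0,-1],[0,0,0,0,0,-1]]
  ]
}}

```text
clock: 4.82
eef_pos: [518.7, 340.2, 271.1]
tool_rot: [3.141, -0.001, -1.021]
force: [0.0, 0.5, 0.7]
width: 85.7
```

Request:
{"op": "apply_moves", "data": {
  "series": [
    [[0,0,0,0,0,-1],[0,0,0,0,0,-1],[0,0,0,0,0,-1],[0,0,0,0,0,-1],[0,0,0,0,0,-1]]
  ]
}}

```text
clock: 5.45
eef_pos: [519.2, 339.2, 271.3]
tool_rot: [3.141, -0.0, -0.499]
force: [-0.3, 0.6, -1.1]
width: 85.1
```

```bash
python3 - <<'E'
from h import *
import pickle
s=st();c=viewer.camera_info('wrist');im=viewer.get_image('wrist');cv2.imwrite('pics/w2.png',im);pickle.dump(c,open('w2.pkl','wb'))
print(s['qpos'].round(2))
print([(round(d['location'][0]*512),round(d['location'][1]*384),round(d['score'],2)) for d in viewer.find_in('wrist','stand')])
u=proj(c,[[515,343,60]])[0];print(u);x,y=[int(v) for v in u];x0=max(x-100,0);y0=max(y-75,0);print(x0,y0)
cv2.imwrite('pics/w2b.png',cv2.resize(im[y0:y0+150,x0:x0+200],None,fx=4,fy=4,interpolation=cv2.INTER_CUBIC))
E
```

```text
t 5.45 p [519.18 339.16 271.35] r [ 1.7998e+02 -2.0000e-02 -2.8620e+01] F [-0.33  0.61 -1.12] w 85.1
[-0.45  0.56 -0.29  1.55  0.17  1.06 -1.28]
[(410, 276, 0.75), (251, 144, 0.57)]
[249.14420364 159.96287474]
149 84
```

View pics/w2b.png

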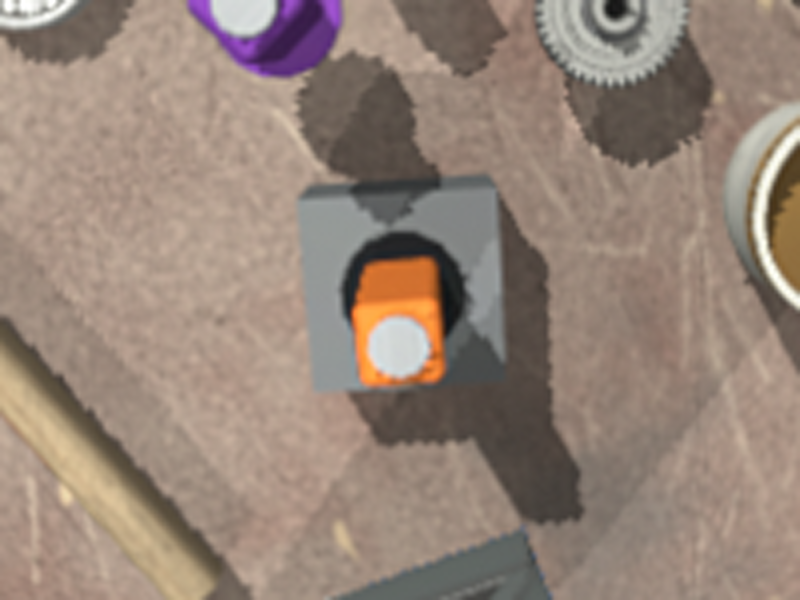

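```bash
python3 - <<'E'
from h import *
import pickle
c=pickle.load(open('w2.pkl','rb'))
f=lambda L:np.array(L)/4+[149,84]-.375
w=ray(c,f([(353,308),(440,302),(443,378),(362,384)]),112)[:,:2]
Q=np.array([(-1,1),(1,1),(1,-1),(-1,-1)])
r=fit(Q*11,w,-.45);print('handle',r.x,np.degrees(r.x[2]),r.fun.round(1))
w=ray(c,f([(301,197),(495,187),(503,378),(315,388)]),42)[:,:2]
r=fit(Q*30,w,-.45);print('stand',r.x,np.degrees(r.x[2]),r.fun.round(1))
print('cap',ray(c,f([(399,347)]),115))
print('guard',ray(c,f([(403,292)]),47))
s=ctrl.read_state();R=Ro.from_euler('xyz',s['tool_rot']).as_matrix();print(R.round(3))
E
```

```text
handle [ 5.15502949e+02  3.43800414e+02 -4.27906673e-01] -24.51724638058867 [ 0.3  1.2  0.7  1.1  0.2 -1.5 -1.2 -0.8]
stand [ 5.15771049e+02  3.44011624e+02 -4.47513948e-01] -25.64066048814715 [-0.8  0.9  1.2  0.   0.4 -0.8 -0.9 -0.1]
cap [[515.32762461 343.6389246  115.        ]]
guard [[515.77985903 344.2013241   47.        ]]
[[ 0.876 -0.482 -0.   ]
 [-0.482 -0.876 -0.   ]
 [ 0.     0.    -1.   ]]
```

Request:
{"op": "apply_moves", "data": {
  "series": [
    [[0,0,0,0,0,-0.63],[-0.1,-0.06,0.2,0,0,0],[0,0,0.9,0,0,0],[0,0,0.9,0,0,0],[0,0,0.9,0,0,0]]
  ]
}}

```text
clock: 6.18
eef_pos: [515.0, 345.2, 124.5]
tool_rot: [3.141, 0.0, -0.438]
force: [1.1, 0.3, -0.3]
width: 85.3
```

Request:
{"op": "apply_moves", "data": {
  "series": [
    [[0,0,0.5,0,0,0],[0,0,0.4,0,0,0],[0,0,0.2,0,0,0],[0,0,0,0,0,0],[0,0,0,0,0,0]]
  ]
}}

```text
clock: 6.8
eef_pos: [515.9, 345.8, 72.1]
tool_rot: [-3.14, -0.001, -0.436]
force: [-0.7, -0.1, 0.2]
width: 85.6
```

Request:
{"op": "apply_moves", "data": {
  "series": [
    [[0,0,0,0,0,0],[0,0,0,0,0,0],[0,0,0,0,0,0],[0,0,0,0,0,0],[0,0,0,0,0,0]]
  ],
  "claw": -1
}}

```text
clock: 7.42
eef_pos: [515.6, 345.4, 71.6]
tool_rot: [-3.141, -0.0, -0.435]
force: [0.7, -0.1, 3.4]
width: 21.6
```

```bash
python3 - <<'E'
from h import *
s=st();print(s['torque'])
E
```

```text
t 7.42 p [515.55 345.37  71.62] r [-1.7998e+02 -2.0000e-02 -2.4930e+01] F [ 0.66 -0.1   3.42] w 21.6
[-0.07469182  0.04746175 -0.00259891]
```

Request:
{"op": "apply_moves", "data": {
  "series": [
    [[0,0,-0.3,0,0,0],[0,0,-0.8,0,0,0],[0,0,-1,0,0,0],[0,0,-0.8,0,0,0],[0.3,0.3,0,0,0,0]]
  ]
}}

```text
clock: 8.05
eef_pos: [523.5, 328.9, 220.8]
tool_rot: [-3.133, -0.003, -0.431]
force: [0.7, -0.6, -1.7]
width: 21.7
```

Request:
{"op": "apply_moves", "data": {
  "series": [
    [[0.75,0.75,0,0,0,0],[0.9,0.9,0,0,0,0],[0.9,0.9,0,0,0,0],[0.8,0.77,0,0,0,0],[0.3,0.3,0,0,0,0]]
  ]
}}

```text
clock: 8.68
eef_pos: [611.4, 79.7, 215.1]
tool_rot: [3.137, 0.0, -0.442]
force: [0.7, 0.5, -1.5]
width: 21.4
```

Request:
{"op": "apply_moves", "data": {
  "series": [
    [[0,0,0.3,0,0,0],[0,0,0.3,0,0,0],[0,0,0.3,0,0,0],[0,0,0,0,0,0],[0,0,0,0,0,0]]
  ]
}}

```text
clock: 9.3
eef_pos: [611.2, 87.4, 171.4]
tool_rot: [-3.141, -0.0, -0.434]
force: [-0.1, 0.1, -1.3]
width: 21.6
```

```bash
python3 - <<'E'
from h import *
import pickle
s=st();print(s['torque'])
im={}
for n in('wrist','top','side'):
    im[n]=viewer.get_image(n);cv2.imwrite(f'pics/{n}3.png',im[n])
pickle.dump(viewer.camera_info('wrist'),open('w3.pkl','wb'))
T=viewer.camera_info('top');S=viewer.camera_info('side')
e=s['eef_pos'];o=[]
for n,c in(('wrist',viewer.camera_info('wrist')),('top',T),('side',S)):
    u=proj(c,[e+[0,-1.4,-69.6],e+[0,0,0]]).round(1);print(n,u.tolist())
    x,y=u[0].astype(int);x=max(x,45);y=min(max(y,50),334);print('crop',x-45,y-50)
    o.append(cv2.resize(im[n][y-50:y+50,x-45:x+45],(266,296),interpolation=cv2.INTER_CUBIC))
cv2.imwrite('pics/c3.png',np.hstack(o))
# vise jaw triangulation
def rr(c,p):
    u=cv2.undistortPoints(np.array([[p]],float),c['K'],c['distortion'])[0,0];d=np.r_[u,1]@c['R'];return -c['R'].T@c['t'],d/np.linalg.norm(d)
W=pickle.load(open('w1.pkl','rb'))
for pw,pt in(((433/1.5,303/1.5),(722/2.5+80,312/2.5+110)),):
    a,d=rr(W,pw);b,f=rr(T,pt);M=np.c_[d,-f];k=np.linalg.lstsq(M,b-a,rcond=None)[0];print('vise corner',a+d*k[0],b+f*k[1])
E
```

```text
t 9.3 p [611.18  87.35 171.39] r [-1.7998e+02 -1.0000e-02 -2.4860e+01] F [-0.07  0.1  -1.29] w 21.6
[ 0.07074656 -0.03750834 -0.03513773]
wrist [[254.2, 202.1], [253.5, 244.6]]
crop 209 152
top [[293.9, 190.2], [296.6, 185.2]]
crop 248 140
side [[269.0, 154.4], [268.9, 133.4]]
crop 224 104
vise corner [ 515.69007403 -112.73531025    9.26973424] [ 516.06325553 -110.40406044    8.63258968]
```

View pics/c3.png

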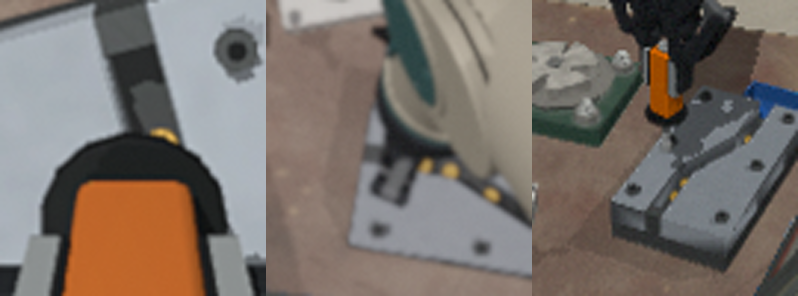

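```bash
python3 - <<'E'
from h import *
import pickle
s=ctrl.read_state();e=s['eef_pos'];Rm=Ro.from_euler('xyz',s['tool_rot']).as_matrix()
W=pickle.load(open('w3.pkl','rb'));S=viewer.camera_info('side')
th=np.linspace(0,2*np.pi,60)
o=[]
for n,c,(x,y) in(('wrist',W,(195,140)),('side',S,(229,95))):
    im=cv2.imread(f'pics/{n}3.png')[y:y+100,x:x+100 if n=='side' else x+120]
    im=cv2.resize(im,None,fx=4 if n=='wrist' else 3.2,fy=4 if n=='wrist' else 3.2,interpolation=cv2.INTER_CUBIC);f=4 if n=='wrist' else 3.2
    for z,r,col in((0,5.5,(0,255,0)),(40,19,(0,255,255)),(45,19,(255,0,255))):
        X=e+(Rm@np.array([19*0,1.35,69.6]))+np.c_[r*np.cos(th),r*np.sin(th),np.full(60,z)]
        u=(proj(c,X)-[x,y]+.5)*f;cv2.polylines(im,[np.round(u*16).astype(np.int32)],True,col,1,cv2.LINE_AA,4)
    o.append(im)
h=max(i.shape[0] for i in o)
o=[cv2.copyMakeBorder(i,0,h-i.shape[0],0,0,cv2.BORDER_CONSTANT) for i in o];r=np.hstack(o);print(r.shape)
cv2.imwrite('pics/c4.png',r)
def rr(c,p):
    u=cv2.undistortPoints(np.array([[p]],float),c['K'],c['distortion'])[0,0];d=np.r_[u,1]@c['R'];return -c['R'].T@c['t'],d/np.linalg.norm(d)
w1=pickle.load(open('w1.pkl','rb'))
a,d=rr(w1,(433/1.5,303/1.5));b,f=rr(S,(436/2.307+130,100/2.307+80));k=np.linalg.lstsq(np.c_[d,-f],b-a,rcond=None)[0];print(a+d*k[0],b+f*k[1])
E
```

```text
(400, 800, 3)
[538.4299724  -94.6132687   88.89548731] [ 510.15685747 -105.18063908   99.37488691]
```

View pics/c4.png

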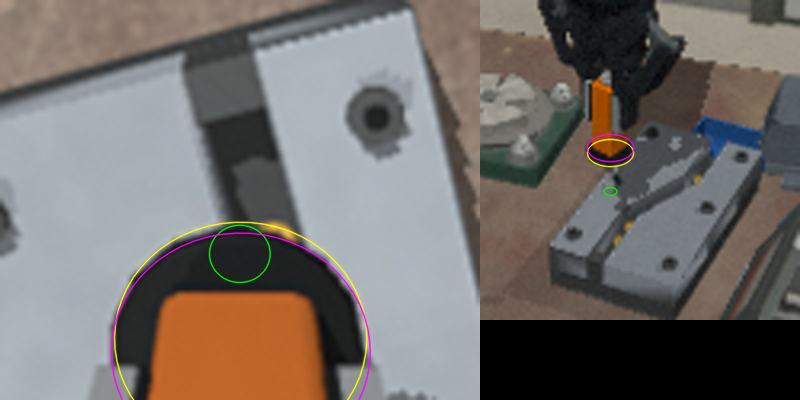

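```bash
python3 - <<'E'
from h import *
import pickle
p=np.load('plate.npy')
C=np.array([(60,105),(60,-105),(-60,-105),(-60,105)],float)
def prof(c,im,A,E,n,ts,R=5):
    g=cv2.cvtColor(im,cv2.COLOR_BGR2GRAY).astype(np.float32);r=[]
    o=np.arange(-R,R+.01,.25)
    for t in ts:
        q=np.array(A)+(np.array(E)-A)*t
        uv=proj(c,np.c_[pose(p,q+o[:,None]*n),np.full(len(o),46.)]).astype(np.float32)
        if uv.min()<2 or uv[:,0].max()>509 or uv[:,1].max()>381: continue
        v=cv2.remap(g,uv[:,:1],uv[:,1:],cv2.INTER_LINEAR).ravel();gr=-np.gradient(v);r.append(o[gr.argmax()])
    return np.round(np.median(r),2),np.round(np.std(r),2),len(r)
for nm in('w1','w3'):
    c=pickle.load(open(nm+'.pkl','rb'));im=cv2.imread('pics/%s.png'%('w1' if nm=='w1' else 'wrist3'))
    print(nm,'x+',prof(c,im,C[0],C[1],np.array([1,0]),np.linspace(.03,.4,25)),'y+',prof(c,im,C[3],C[0],np.array([0,1]),np.linspace(.05,.95,30)))
    for s in(1,-1): print(' rim',s,prof(c,im,(15+s*8,104),(15+s*8,90),np.array([-s,0]),np.linspace(0,1,15),4))
    if nm=='w1':
        for s in(1,-1): print(' rim long',s,prof(c,im,(15+s*8,88),(15+s*8,40),np.array([-s,0]),np.linspace(0,1,30),4),'mouth leg',prof(c,im,(-15+s*8,-48),(-15+s*8,-100),np.array([-s,0]),np.linspace(0,1,30),4))
E
```

```text
w1 x+ (np.float64(-1.0), np.float64(0.22), 25) y+ (np.float64(0.0), np.float64(1.39), 30)
 rim 1 (np.float64(-0.5), np.float64(0.27), 15)
 rim -1 (np.float64(0.5), np.float64(0.31), 15)
 rim long 1 (np.float64(-0.25), np.float64(0.24), 30) mouth leg (np.float64(0.0), np.float64(0.42), 30)
 rim long -1 (np.float64(-0.5), np.float64(0.58), 30) mouth leg (np.float64(-1.0), np.float64(0.19), 30)
w3 x+ (np.float64(-0.5), np.float64(0.21), 25) y+ (np.float64(3.62), np.float64(1.84), 30)
 rim 1 (np.float64(-1.0), np.float64(0.23), 15)
 rim -1 (np.float64(0.5), np.float64(0.31), 15)
```

Request:
{"op": "apply_moves", "data": {
  "series": [
    [[0.05,0.05,0.2,0,0,0],[0,0,0.4,0,0,0],[0,0,0.3,0,0,0],[0,0,0.1,0,0,0],[0,0,0,0,0,0]]
  ]
}}

```text
clock: 10.07
eef_pos: [612.3, 83.2, 121.0]
tool_rot: [3.141, 0.0, -0.435]
force: [0.2, -0.4, -1.0]
width: 21.1
```

Request:
{"op": "apply_moves", "data": {
  "series": [
    [[0,0,0.1,0,0,0],[0,0,0.1,0,0,0],[0,0,0.1,0,0,0],[0,0,0,0,0,0],[0,0,0,0,0,0]]
  ]
}}

```text
clock: 10.7
eef_pos: [612.4, 83.2, 106.4]
tool_rot: [-3.141, -0.0, -0.435]
force: [0.5, -0.2, -1.3]
width: 21.1
```

Request:
{"op": "apply_moves", "data": {
  "series": [
    [[0,0,0.03,0,0,0],[0,0,0.03,0,0,0],[0,0,0.02,0,0,0],[0,0,0,0,0,0],[0,0,0,0,0,0]]
  ]
}}

```text
clock: 11.32
eef_pos: [612.4, 83.2, 102.3]
tool_rot: [-3.142, -0.0, -0.435]
force: [1.1, 0.2, -1.3]
width: 21.5
```

Request:
{"op": "apply_moves", "data": {
  "series": [
    [[0,0,0.02,0,0,0],[0,0,0.02,0,0,0],[0,0,0,0,0,0],[0,0,0,0,0,0],[0,0,0,0,0,0]]
  ]
}}

```text
clock: 11.95
eef_pos: [612.4, 83.2, 100.4]
tool_rot: [-3.142, -0.0, -0.435]
force: [0.0, -0.4, -2.2]
width: 21.0
```

Request:
{"op": "apply_moves", "data": {
  "series": [
    [[0,0,0.02,0,0,0],[0,0,0.02,0,0,0],[0,0,0.01,0,0,0],[0,0,0,0,0,0],[0,0,0,0,0,0]]
  ]
}}

```text
clock: 12.58
eef_pos: [612.3, 83.2, 97.8]
tool_rot: [-3.142, -0.0, -0.435]
force: [0.3, 0.9, -1.9]
width: 21.5
```

Request:
{"op": "apply_moves", "data": {
  "series": [
    [[0,0,0.02,0,0,0],[0,0,0.02,0,0,0],[0,0,0,0,0,0],[0,0,0,0,0,0],[0,0,0,0,0,0]]
  ]
}}

```text
clock: 13.2
eef_pos: [612.4, 83.2, 95.8]
tool_rot: [-3.142, -0.0, -0.435]
force: [-1.4, 0.3, -1.3]
width: 21.4
```

Request:
{"op": "apply_moves", "data": {
  "series": [
    [[0,0,0.02,0,0,0],[0,0,0.02,0,0,0],[0,0,0,0,0,0],[0,0,0,0,0,0],[0,0,0,0,0,0]]
  ]
}}

```text
clock: 13.82
eef_pos: [612.4, 83.2, 93.8]
tool_rot: [-3.142, -0.0, -0.435]
force: [0.6, 0.6, -1.2]
width: 21.6
```

Request:
{"op": "apply_moves", "data": {
  "series": [
    [[0,0,0.02,0,0,0],[0,0,0,0,0,0],[0,0,0,0,0,0],[0,0,0.01,0,0,0],[0,0,0,0,0,0]]
  ]
}}

```text
clock: 14.45
eef_pos: [612.5, 83.3, 93.6]
tool_rot: [-3.141, -0.001, -0.435]
force: [-2.0, -0.1, 8.7]
width: 21.1
```

Request:
{"op": "apply_moves", "data": {
  "series": [
    [[0,0,-0.015,0,0,0],[0.02,0.07,0,0,0,0],[0.02,0.07,0,0,0,0],[0.02,0.07,0,0,0,0],[0.02,0.07,0,0,0,0]]
  ]
}}

```text
clock: 15.08
eef_pos: [611.1, 69.2, 93.7]
tool_rot: [-3.14, -0.002, -0.435]
force: [0.6, 1.2, 5.3]
width: 21.5
```

Request:
{"op": "apply_moves", "data": {
  "series": [
    [[0.02,0.07,-0.005,0,0,0],[0.02,0.07,0,0,0,0],[0.02,0.07,0,0,0,0],[0.02,0.07,0,0,0,0],[0.02,0.07,0,0,0,0]]
  ]
}}

```text
clock: 15.7
eef_pos: [607.8, 51.0, 93.7]
tool_rot: [-3.14, -0.001, -0.435]
force: [1.2, 1.0, 5.4]
width: 21.3
```

```bash
python3 - <<'E'
from h import *
p=np.load('plate.npy');s=st();f=s['eef_pos'][:2]-[.57,1.22];print('foot plate',((f-p[:2])@rot(p[2])).round(2),'tq',s['torque'].round(2))
E
```

```text
t 15.7 p [607.81  50.99  93.74] r [-1.7993e+02 -6.0000e-02 -2.4920e+01] F [1.23 0.96 5.38] w 21.3
foot plate [15.77 44.5 ] tq [ 0.49 -0.15  0.01]
```

Request:
{"op": "apply_moves", "data": {
  "series": [
    [[0.02,0.07,0,0,0,0],[0.02,0.07,0,0,0,0],[0.02,0.07,0,0,0,0],[0.02,0.07,0,0,0,0],[-0.01,0.075,0,0,0,0]]
  ]
}}

```text
clock: 16.32
eef_pos: [603.8, 33.3, 93.8]
tool_rot: [-3.14, -0.002, -0.435]
force: [1.0, 1.9, 5.3]
width: 21.1
```

Request:
{"op": "apply_moves", "data": {
  "series": [
    [[-0.01,0.075,0,0,0,0],[-0.01,0.075,0,0,0,0],[-0.01,0.075,0,0,0,0],[-0.01,0.075,0,0,0,0],[-0.01,0.075,0,0,0,0]]
  ]
}}

```text
clock: 16.95
eef_pos: [593.6, 17.3, 93.8]
tool_rot: [-3.14, -0.002, -0.435]
force: [0.2, 1.5, 5.3]
width: 21.4
```

```bash
cat > f.py <<'E'
from h import *
p=np.load('plate.npy');s=st();f=s['eef_pos'][:2]-[.57,1.22];print('foot plate',((f-p[:2])@rot(p[2])).round(2),'tq',s['torque'].round(2))
E
python3 f.py
```

```text
t 16.95 p [593.56  17.3   93.76] r [-1.7993e+02 -9.0000e-02 -2.4930e+01] F [0.17 1.47 5.34] w 21.4
foot plate [7.21 8.94] tq [ 0.41 -0.21  0.01]
```

Request:
{"op": "apply_moves", "data": {
  "series": [
    [[-0.02,0.075,0,0,0,0],[-0.02,0.075,0,0,0,0],[-0.01,0.075,0,0,0,0],[-0.01,0.075,0,0,0,0],[-0.01,0.075,0,0,0,0]]
  ]
}}

```text
clock: 17.58
eef_pos: [582.5, 1.8, 93.8]
tool_rot: [-3.14, -0.002, -0.435]
force: [1.3, 0.9, 5.5]
width: 21.3
```

Request:
{"op": "apply_moves", "data": {
  "series": [
    [[-0.01,0.075,0,0,0,0],[-0.01,0.075,0,0,0,0],[-0.01,0.075,0,0,0,0],[-0.01,0.075,0,0,0,0],[-0.01,0.075,0,0,0,0]]
  ]
}}

```text
clock: 18.2
eef_pos: [572.3, -14.2, 93.8]
tool_rot: [-3.14, -0.002, -0.435]
force: [0.8, 2.0, 5.4]
width: 21.3
```

```bash
python3 f.py
```

```text
t 18.2 p [572.3  -14.18  93.76] r [-1.7993e+02 -9.0000e-02 -2.4930e+01] F [0.83 2.   5.41] w 21.3
foot plate [ -8.61 -25.59] tq [ 0.36 -0.24 -0.01]
```

Request:
{"op": "apply_moves", "data": {
  "series": [
    [[-0.01,0.075,0,0,0,0],[-0.01,0.075,0,0,0,0],[-0.01,0.075,0,0,0,0],[0,0.075,0,0,0,0],[0.02,0.07,0,0,0,0]]
  ]
}}

```text
clock: 18.82
eef_pos: [563.8, -30.6, 93.7]
tool_rot: [-3.141, -0.001, -0.435]
force: [0.3, 2.4, 6.2]
width: 21.5
```

Request:
{"op": "apply_moves", "data": {
  "series": [
    [[0.02,0.07,0,0,0,0],[0.02,0.07,0,0,0,0],[0.02,0.07,0,0,0,0],[0.02,0.07,0,0,0,0],[0.02,0.07,0,0,0,0]]
  ]
}}

```text
clock: 19.45
eef_pos: [560.9, -48.6, 93.7]
tool_rot: [-3.141, -0.001, -0.435]
force: [-0.1, 2.2, 6.6]
width: 21.5
```

```bash
python3 f.py;python3 - <<'E'
from h import *
S=viewer.get_image('side');T=viewer.get_image('top');cv2.imwrite('pics/s5.png',S)
o=[cv2.resize(S[90:200,240:370],None,fx=3,fy=3,interpolation=cv2.INTER_CUBIC),cv2.resize(T[150:260,270:400],None,fx=3,fy=3,interpolation=cv2.INTER_CUBIC)]
cv2.imwrite('pics/c5.png',np.hstack(o))
E
```

```text
t 19.45 p [560.9  -48.62  93.67] r [-1.7995e+02 -5.0000e-02 -2.4920e+01] F [-0.11  2.17  6.61] w 21.5
foot plate [-14.24 -61.43] tq [ 0.47 -0.1  -0.01]
```

View pics/c5.png

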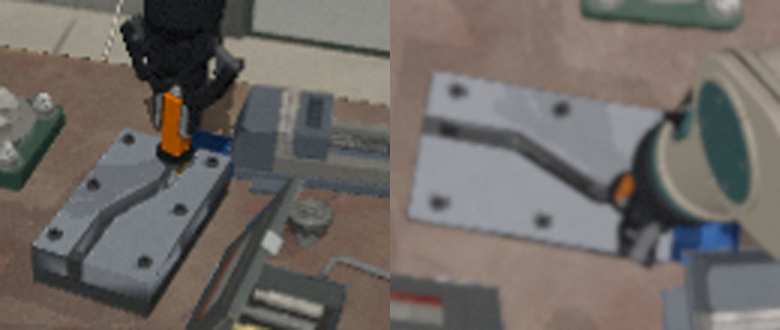

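```bash
python3 - <<'E'
from h import *
p=np.load('plate.npy');T=viewer.camera_info('top');S=viewer.camera_info('side')
for z in(50,70,90,110): print(z,ray(T,[(270+275/3,150+252/3),(380,150+256/3)],z)[:,:2].round(),'side',ray(S,[(240+235/3,90+150/3),(240+242/3,90+105/3)],z)[:,:2].round())
E
```

```text
50 [[ 516.  -82.]
 [ 513. -126.]] side [[ 505.  -89.]
 [ 513. -173.]]
70 [[ 515.  -76.]
 [ 512. -120.]] side [[ 502.  -61.]
 [ 509. -142.]]
90 [[ 514.  -71.]
 [ 511. -113.]] side [[ 498.  -33.]
 [ 506. -112.]]
110 [[ 512.  -66.]
 [ 510. -107.]] side [[494.  -5.]
 [502. -82.]]
```

Request:
{"op": "apply_moves", "data": {
  "series": [
    [[0.02,0.07,0,0,0,0],[0.02,0.07,0,0,0,0],[0.02,0.07,0,0,0,0],[0.02,0.07,0,0,0,0],[0.02,0.07,0,0,0,0]]
  ]
}}

```text
clock: 20.18
eef_pos: [558.0, -66.6, 93.6]
tool_rot: [-3.141, -0.001, -0.435]
force: [0.3, 2.2, 6.2]
width: 21.6
```

```bash
python3 f.py
```

```text
t 20.18 p [557.99 -66.64  93.64] r [-1.7995e+02 -5.0000e-02 -2.4920e+01] F [0.27 2.19 6.24] w 21.6
foot plate [-14.17 -79.69] tq [ 0.52 -0.18  0.03]
```

Request:
{"op": "apply_moves", "data": {
  "series": [
    [[0.015,0.07,0,0,0,0],[0.015,0.07,0,0,0,0],[0.02,0.07,0,0,0,0],[0.02,0.07,0,0,0,0],[0.02,0.07,0,0,0,0]]
  ]
}}

```text
clock: 20.8
eef_pos: [554.6, -84.5, 93.6]
tool_rot: [-3.141, -0.001, -0.435]
force: [1.1, 0.9, 5.6]
width: 21.4
```

Request:
{"op": "apply_moves", "data": {
  "series": [
    [[0.02,0.07,0,0,0,0],[0.02,0.07,0,0,0,0],[0.02,0.07,0,0,0,0],[0.02,0.07,0,0,0,0],[0,0,0,0,0,0]]
  ]
}}

```text
clock: 21.42
eef_pos: [551.0, -99.8, 92.7]
tool_rot: [3.14, 0.002, -0.436]
force: [-0.2, -0.0, -0.6]
width: 21.4
```

```bash
python3 f.py
```

```text
t 21.43 p [551.04 -99.75  92.66] r [ 1.7993e+02  9.0000e-02 -2.4980e+01] F [-0.22 -0.   -0.61] w 21.4
foot plate [ -15.61 -113.49] tq [-0.01  0.02 -0.01]
```

Request:
{"op": "apply_moves", "data": {
  "series": [
    [[0,0,-0.3,0,0,0],[0,0,-0.7,0,0,0],[0,0,-1,0,0,0],[0,0,-0.6,0,0,0],[-0.22,-0.39,0,0,0,0]]
  ]
}}

```text
clock: 22.05
eef_pos: [552.2, -78.3, 227.1]
tool_rot: [-3.141, -0.007, -0.438]
force: [0.4, 0.7, -2.3]
width: 21.2
```

Request:
{"op": "apply_moves", "data": {
  "series": [
    [[-0.44,-0.78,0,0,0,0],[-0.44,-0.78,0,0,0,0],[-0.44,-0.78,0,0,0,0],[-0.44,-0.78,0,0,0,0],[-0.44,-0.78,0,0,0,0]]
  ]
}}

```text
clock: 22.68
eef_pos: [532.4, 148.3, 224.4]
tool_rot: [-3.141, -0.001, -0.435]
force: [0.8, -0.0, -1.0]
width: 21.3
```

```bash
python3 f.py;python3 - <<'E'
from h import *
S=viewer.get_image('side');T=viewer.get_image('top');W=viewer.get_image('wrist')
p=np.load('plate.npy');c=viewer.camera_info('top')
for n in('top','wrist'): print(n,[(round(d['location'][0]*512),round(d['location'][1]*384),round(d['score'],2)) for d in viewer.find_in(n,'chip1')])
o=[cv2.resize(S[90:200,240:370],None,fx=3,fy=3,interpolation=cv2.INTER_CUBIC),cv2.resize(T[150:260,270:400],None,fx=3,fy=3,interpolation=cv2.INTER_CUBIC)]
cv2.imwrite('pics/c6.png',np.hstack(o))
E
```

```text
t 22.68 p [532.37 148.28 224.39] r [-1.7997e+02 -5.0000e-02 -2.4900e+01] F [ 0.77 -0.   -0.97] w 21.3
foot plate [-74.54 128.17] tq [ 0.02 -0.04 -0.02]
top [(357, 206, 0.29)]
wrist [(299, 11, 0.46)]
```

View pics/c6.png

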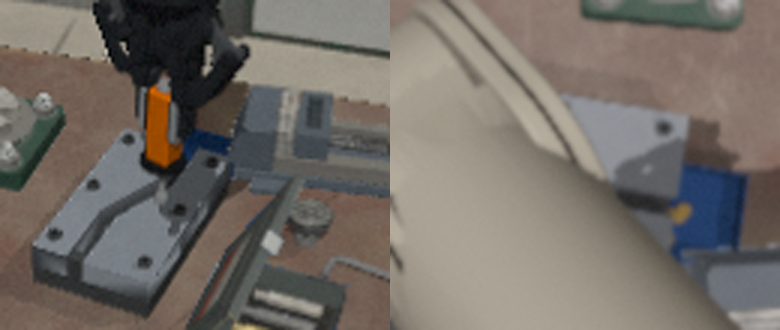

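Request:
{"op": "apply_moves", "data": {
  "series": [
    [[-0.44,-0.78,0,0,0,0],[-0.44,-0.78,0,0,0,0],[-0.44,-0.78,0,0,0,0],[-0.44,-0.78,0,0,0,0],[-0.22,-0.36,0,0,0,0]]
  ]
}}

```text
clock: 23.55
eef_pos: [516.0, 347.6, 223.6]
tool_rot: [-3.141, 0.0, -0.434]
force: [0.4, 0.2, -1.8]
width: 21.8
```

Request:
{"op": "apply_moves", "data": {
  "series": [
    [[0,0,0.4,0,0,0],[0,0,0.4,0,0,0],[0,0,0.2,0,0,0],[0,0,0,0,0,0],[0,0,0,0,0,0]]
  ]
}}

```text
clock: 24.18
eef_pos: [516.9, 346.1, 174.1]
tool_rot: [-3.141, -0.001, -0.436]
force: [-0.8, -0.3, -1.4]
width: 21.6
```

```bash
python3 - <<'E'
from h import *
st()
S=viewer.get_image('side');T=viewer.get_image('top');W=viewer.get_image('wrist')
p=np.load('plate.npy');c=viewer.camera_info('top')
for im,cc,off in((T,c,0),):
    m=cv2.inRange(cv2.cvtColor(im,cv2.COLOR_BGR2HSV),(14,90,90),(36,255,255));n,l,sa,ce=cv2.connectedComponentsWithStats(m)
    for k in range(1,n):
        if sa[k,4]>3 and 270<ce[k][0]<400 and 150<ce[k][1]<260:
            print(sa[k],ce[k].round(1),[((ray(cc,[ce[k]],z)[0,:2]-p[:2])@rot(p[2])).round(1).tolist() for z in(6,27)])
o=[cv2.resize(T[190:240,340:390],(400,400),interpolation=cv2.INTER_CUBIC),cv2.resize(S[100:200,240:340],(400,400),interpolation=cv2.INTER_CUBIC)]
cv2.imwrite('pics/c7.png',np.hstack(o))
E
```

```text
t 24.18 p [516.89 346.06 174.14] r [-1.7994e+02 -5.0000e-02 -2.4970e+01] F [-0.78 -0.34 -1.35] w 21.6
[363 218   7   6  24] [366.2 220.4] [[-13.3, -117.7], [-16.0, -112.3]]
```

View pics/c7.png

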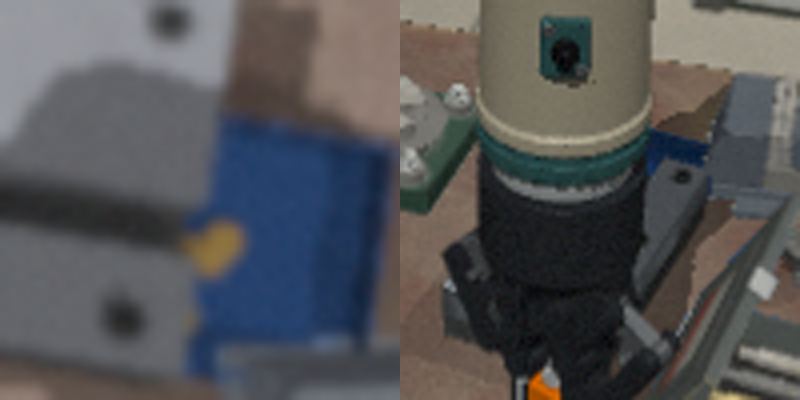

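The seam looks empty. Chips lie in the pan against the plate's edge (crop ~(210,250), (190,320)). I'll put the stylus back, then check closer.

Request:
{"op": "apply_moves", "data": {
  "series": [
    [[-0.02,0.02,0.4,0,0,0],[0,0,0.5,0,0,0],[0,0,0.4,0,0,0],[0,0,0.3,0,0,0],[0,0,0.2,0,0,0]]
  ]
}}

```text
clock: 24.95
eef_pos: [514.9, 345.7, 82.9]
tool_rot: [3.142, -0.0, -0.435]
force: [0.6, 0.5, -1.5]
width: 21.1
```

Request:
{"op": "apply_moves", "data": {
  "series": [
    [[0,0,0.1,0,0,0],[0,0,0.05,0,0,0],[0,0,0.03,0,0,0],[0,0,0,0,0,0],[0,0,0,0,0,0]]
  ]
}}

```text
clock: 25.58
eef_pos: [515.0, 345.8, 74.6]
tool_rot: [-3.141, -0.0, -0.435]
force: [-0.6, 0.0, -2.1]
width: 21.2
```

Request:
{"op": "apply_moves", "data": {
  "series": [
    [[0,0,0.03,0,0,0],[0,0,0.02,0,0,0],[0,0,0.02,0,0,0],[0,0,0,0,0,0],[0,0,0,0,0,0]]
  ]
}}

```text
clock: 26.2
eef_pos: [514.9, 345.6, 71.6]
tool_rot: [3.142, -0.0, -0.435]
force: [-1.0, -2.2, 5.8]
width: 21.3
```

Request:
{"op": "apply_moves", "data": {
  "series": [
    [[0,0,0,0,0,0],[0,0,0,0,0,0],[0,0,0,0,0,0],[0,0,0,0,0,0],[0,0,0,0,0,0]]
  ],
  "claw": 1
}}

```text
clock: 26.82
eef_pos: [514.9, 345.7, 70.8]
tool_rot: [3.142, 0.0, -0.435]
force: [0.2, 0.2, 0.3]
width: 85.4
```

Request:
{"op": "apply_moves", "data": {
  "series": [
    [[0,0,-0.2,0,0,0],[0,0,-0.6,0,0,0],[0,0,-1,0,0,0],[0,0,-1,0,0,0],[0,0,-1,0,0,0]]
  ]
}}

```text
clock: 27.45
eef_pos: [514.7, 345.7, 263.3]
tool_rot: [-3.141, -0.0, -0.435]
force: [1.1, 0.3, 0.4]
width: 85.5
```

```bash
python3 - <<'E'
from h import *
s=st();c=viewer.camera_info('wrist');im=viewer.get_image('wrist')
m=cv2.inRange(cv2.cvtColor(im,cv2.COLOR_BGR2HSV),(4,170,120),(15,255,255));n,l,sa,ce=cv2.connectedComponentsWithStats(m);print(sa[1:][sa[1:,4]>40])
u=proj(c,[[515.7,343.9,60]])[0].astype(int);x,y=max(u[0]-50,0),max(u[1]-50,0)
print(u,proj(c,[[515.7,343.9,115],[515.7,343.9,42]]))
cv2.imwrite('pics/c8.png',cv2.resize(im[y:y+100,x:x+100],(400,400),interpolation=cv2.INTER_CUBIC))
E
```

```text
t 27.45 p [514.72 345.66 263.32] r [-1.7995e+02 -2.0000e-02 -2.4910e+01] F [1.15 0.33 0.39] w 85.5
[[243 154  23  33 402]]
[255 163] [[255.74119527 175.78734522]
 [255.31797523 160.62351082]]
```

View pics/c8.png

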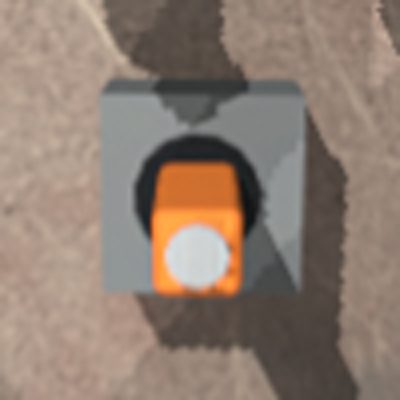

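The stylus is upright with its guard flat on the stand, the same as at the start. One look over the pan to count the chips.

Request:
{"op": "apply_moves", "data": {
  "series": [
    [[0.45,0.83,0,0,0,0],[0.45,0.83,0,0,0,0],[0.45,0.83,0,0,0,0],[0.45,0.83,0,0,0,0],[0.45,0.83,0,0,0,0]]
  ]
}}

```text
clock: 28.12
eef_pos: [529.5, 108.6, 261.5]
tool_rot: [-3.141, -0.001, -0.435]
force: [0.3, 0.6, 0.7]
width: 85.3
```

Request:
{"op": "apply_moves", "data": {
  "series": [
    [[0.45,0.83,0,0,0,0],[0.45,0.83,0,0,0,0],[0.45,0.83,0,0,0,0],[0.45,0.83,0,0,0,0],[0.45,0.83,0,0,0,0]]
  ]
}}

```text
clock: 28.75
eef_pos: [544.1, -126.9, 261.5]
tool_rot: [-3.141, -0.001, -0.435]
force: [1.7, -0.1, 0.5]
width: 85.1
```

Request:
{"op": "apply_moves", "data": {
  "series": [
    [[0.45,0.83,0,0,0,0],[0.45,0.83,0,0,0,0],[0,0,0,0,0,0],[0,0,0,0,0,0],[0,0,0,0,0,0]]
  ]
}}

```text
clock: 29.38
eef_pos: [550.2, -217.8, 261.2]
tool_rot: [-3.141, -0.0, -0.432]
force: [-0.3, 0.3, 0.1]
width: 85.3
```

```bash
python3 - <<'E'
from h import *
s=st();c=viewer.camera_info('wrist');im=viewer.get_image('wrist');p=np.load('plate.npy')
print([(round(d['location'][0]*512),round(d['location'][1]*384),round(d['score'],2)) for d in viewer.find_in('wrist','chip1')])
m=cv2.inRange(cv2.cvtColor(im,cv2.COLOR_BGR2HSV),(14,100,80),(36,255,255));n,l,sa,ce=cv2.connectedComponentsWithStats(m)
for k in range(1,n):
    q=(ray(c,[ce[k]],6)[0,:2]-p[:2])@rot(p[2])
    if sa[k,4]>5 and abs(q[0])<120 and -200<q[1]<120: print(sa[k,4],ce[k].round(1),q.round(1))
u=proj(c,np.c_[pose(p,[(-15,-115)]),[5.]])[0].astype(int);print(u)
x=min(max(u[0]-60,0),392);y=max(u[1]-45,0);cv2.imwrite('pics/c9.png',cv2.resize(im[y:y+90,x:x+120],(800,600),interpolation=cv2.INTER_CUBIC));print(x,y)
E
```

```text
t 29.38 p [ 550.15 -217.79  261.16] r [-179.95   -0.    -24.77] F [-0.33  0.3   0.13] w 85.3
[(195, 72, 0.57), (222, 73, 0.55)]
177 [214.5  70.8] [ -15.7 -116.3]
77 [195.5  70.8] [ -38.  -109.9]
[214  69]
154 24
```

View pics/c9.png

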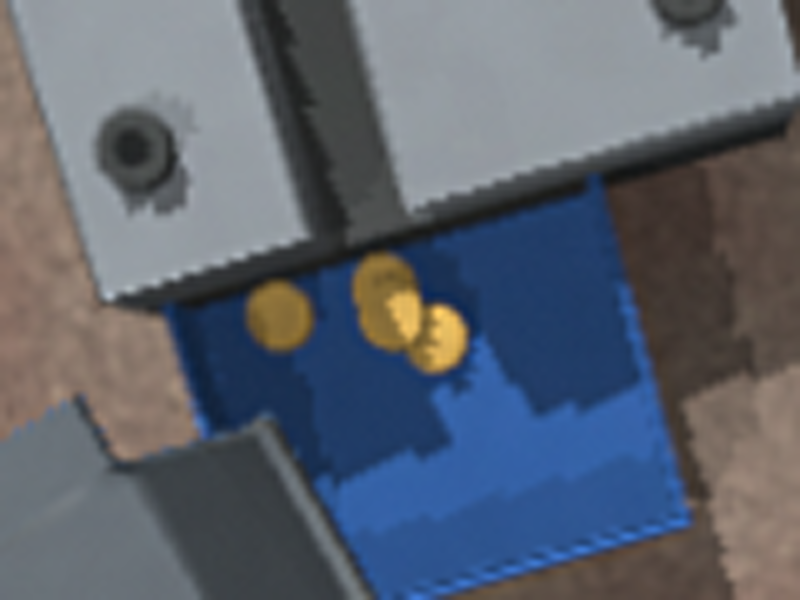

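All four chips are in the pan, three overlapping at ~(385,300)–(440,340) and one at (280,315). The seam's mouth leg is clear.

```bash
python3 -c "
from h import *
st();print(ctrl.finish_job())"
```

```text
t 29.48 p [ 550.12 -218.19  261.11] r [-1.7997e+02 -1.0000e-02 -2.4790e+01] F [-0.09  0.5   0.33] w 85.1
the job is handed in; nothing more can be done
None
```

All four chips are in the pan, the stylus is back upright in its stand, and the job is handed in at 29.5 s of the 64 s allowed.

- **Sweep:** I lowered the stylus at the seam start and felt the floor about 22 mm below the plate's top, pressing with about 10 N at first contact. I then eased off and drew it along all three legs at about 29–31 mm/s, bearing about 6–8 N, and out at the open end.
- **Chips:** The last wrist picture shows four chips in the pan, three partly on top of each other near the mouth and one beside them. The mouth end of the seam is clear in that picture. The other two legs looked empty in the side and top pictures taken partway through.
- **Stylus:** It met its stop at the same height it was picked up from (71.6 mm at the tool tip). After release, the picture shows it standing as it did at the start. The gripper is clear of everything.
- **Checks that disagreed:**
  - My height estimates for the vise next to the pan did not agree. I kept clear of its measured edge, and felt no contact.
  - The detector and colour blobs found only two separate chip groups in the pan, so the count of four is mine from the picture.

I took no final picture of the other items on the bench; nothing was felt that suggests they were touched.

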